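Hold the print box hatch open with its lever

TASK

Push the orange safety stop sideways, fully out from under the lever, then press the raised red paddle of the lever down from above as far as it will go, so that the lever's short end raises the heavy steel hatch of the blue box, and finish while holding it down with the hatch open. Only push and press with the fingers: do not lift the lever out of its saddle, do not touch the hatch, and leave the can, screwdriver, bin and white nozzle where they are.

Things in the scene. Friction and masses are not known exactly. Their poses are not given: they have to be found in the camera images.
- unit: Fixed blue box with the lever's stand. Origin on the bench below the lever's pivot; z up; +y runs level along the lever from the pivot towards the red paddle (long end). The box (200 mm in x, 140 mm in y, 79 mm high) lies at y = -85 to -225 mm. A round black rubber landing pad, 30 mm high, stands under the paddle at y = 205 mm.
- pivot (a point): Fixed point on the stand's saddle, 90 mm above the bench: the axis about which the lever tips (parallel to the unit's x axis). The saddle is open at the top: two dark cheeks with a slot, at x = -30 to 30 mm, up to 104 mm high.
- lever: Loose aluminium lever, 30 mm wide, 12 mm thick, 450 g, its brass pin in the saddle. Origin on the pin's axis, axes parallel to the unit's at rest. At rest the long arm rises at 0.22 rad to the red paddle; the short arm's roller (125 mm from the pin) is just under the hatch. Pressed fully (2 to 6 N at the paddle) it slopes down 0.24 rad and the paddle meets the rubber pad; let go, it tips back.
- paddle (a point): Centre of the top face of the red paddle on the lever's long arm: 55 mm wide (unit x), 60 mm along the lever, 14 mm thick, 210 mm from the pin along the lever, face 7 mm above the lever's middle line. About 143 mm above the bench at rest, 46 mm when fully pressed; moves on an arc about the pin.
- stop (a joint): Slide of the orange safety stop, in m: 0 to 0.008 at the start, its column under the lever, blocking it; 0.055 fully out. It slides level along the unit's +x at unit y = 120 mm against about 1.5 N of friction and stays where left. Column 36 mm (x) by 24 mm (y), top 101 mm above the bench, centred under the lever at 0.
- stop_tab (a point): Middle of the top edge of the stop's upright tab, on the +x side of the lever, 91 mm above the bench. The tab is 10 mm thick (unit x), 60 mm wide (unit y), from 9 to 91 mm above the bench. A low bar (top 19 mm above the bench) joins it to the column; 57 mm is free between them, 60 mm between tab and lever. Pushing the tab's inner face towards +x draws the stop out.
- hatch (a joint): Hinge of the steel hatch in rad: 0 shut, growing as its edge rises; about 0.46 with the lever pressed right down. The hatch (200 x 138 x 5 mm, about 0.85 kg, black bar handle on top) falls shut when the lever is let go. The hinge lies along the box's far wall, 222 mm from the pivot.
- hatch_edge (a point): Middle of the hatch's free edge, upper face; 84 mm above the bench when shut.
- can: Bystander: upright black and red spray can, 60 mm across, 150 mm high; origin at the centre of its underside.
- screwdriver: Bystander: screwdriver lying on the bench, about 200 mm long.
- bin: Bystander: small open blue bin, 100 x 90 x 50 mm; origin at the centre of its underside.
- nozzle: Bystander: white printed nozzle standing upright, 40 mm across and 75 mm high; origin at the centre of its underside.

How it is judged:
By the outcome, as a careful person would: the job done as asked, in the order asked, and still so for the second after the job is handed in, while the arm keeps its last pose, push and grip.
It also fails if it takes over 38 s, if anything falls off the work surface, if the arm or the gripper's body presses on something with over 40 N, if the wrist force passes 120 N, or if a joint passes its speed limit or range.

ROBOT

A 6-joint arm with a two-finger parallel gripper is mounted at the origin on the work surface. World frame = base frame: x ahead of the robot, y to its left, z up, the work surface at z = 0. Lengths are in mm, angles in rad, forces in N, time in s.
With the tool pointing down it reaches from about 350 to 775 mm from the base axis. Payload 7.3 kg.
Tool frame: the origin (TCP) lies between the finger pads; the fingertips stand 14 mm ahead of it and the grasp point (between the pads) lies 5 mm behind it; y points along the fingers, z is the direction in which the jaws open and shut, and the axes are right-handed (so a half turn about y gives the same grasp; the last joint's range is limited). The gripper opens to 92 mm and grips with 3 to 60 N. Pads are 19 mm wide; open, the fingers measure 130 mm over their backs; the gripper's body (75 mm by 190 mm) begins 47 mm behind the grasp point.
Start: joints at [1.016, 0.342, 1.524, -0, 1.275, -0.146], TCP at [208.679, 481.764, 240.741] pointing down, gripper open.
Joint ranges: [-2.53, 2.53], [-0.77, 2.02], [0.04, 2.7], [-1, 4.14], [0.28, 2.66], [-3.11, 3.11]. Speed limits (rad/s): [2.57, 2.57, 3.14, 3.14, 3.14, 3.14].

INTERFACE

Orientations are given as [roll, pitch, yaw] about the fixed x, y, z axes, in that order (R = Rz(yaw) Ry(pitch) Rx(roll)).
In Python, from plant import bot, vision, order gives the robot as it stands.
- The arm moves only by the tool apply_moves, never from a script. Its argument "rows" is a list of rows, each a list of 3 entries, a list of its own where there are three numbers: the shift along the tool's x, y, z in cm, then the turn about the tool's y in rad, then the finger opening in cm, from 0 to 9.18. A call has 1 to 5 rows; each row is the pose to reach, as a shift and turn from the pose measured when the call began, along the tool's axes at that moment; what a row does not reach only later rows make up. A row lasts 1/8 s, in which the tool goes at most 62.5 mm and 10.7 degrees, less where a joint would pass 70% of its speed; a pose out of reach is approached as far as the arm can. A call with a gripper value outside its range is refused whole. The fingers move at their own pace and stop on an object; the grip force is fixed at half the most. Time passes only in rows, so rows that repeat a pose let the fingers close. It gives the time, the measured TCP pose, the force and the opening at its end, in the units of the state.
- bot.get_obs(): the state, without advancing time (a new reading comes with each control period).
- vision.capture(name): name is "side" or "top"; returns the picture (480x640x3 uint8, red, green, blue); there is no depth.
- vision.camera_info(name): a dict with "mtx" (3x3 intrinsics, pixels), "rvec" (rotation vector, rad) and "tvec" (3), from world to camera coordinates, as OpenCV has them. Camera axes: x right, y down, z forward; pixel columns grow to the right and rows downward; lengths in mm; the calibration is good to about 2 mm. A picture is of the moment at which its call begins. camera_info takes no time and is no camera call.
- order.close_job(): hands the job in, once; it reports no verdict.
The state is a dict: "time": time; "joint_positions": joint angles; "dq": joint speeds; "tau": joint torques, N m; "tool_pos": TCP position; "tcp_rot": TCP orientation; "contact_force": force on the tool from outside, world axes, zero at the start; "moment": the same for the moment, N m; "grip_width": finger opening in mm.
Only numpy, scipy, OpenCV 4.12 (cv2) and the standard library are available. Lean on these libraries where they do the work, as an engineer would, in place of code of your own. Each camera call takes 0.05 s, during which the arm holds its last target.

## Working session

There is one attempt and no reset: what is moved stays moved. The work goes in short steps, Python scripts to look and compute and a tool call to move; the robot and the scene stay as the last step left them, time stands still between calls to the robot, and variables do not carry over. Pictures are saved under pics/ and viewed, and the job is handed in when it is done.

Besides the shell and the picture viewer there is one more tool, called after "Call:" as name(argument=value, ...), one argument or row to a line, values as JSON. apply_moves: Moves the arm, as the interface text tells. Its arguments: {"type":"object","properties":{"rows":{"type":"array","items":{"type":"array"}}},"required":["rows"]}

```bash
ls; mkdir -p pics
python3 - <<'E'
from plant import bot, vision, order
import cv2
print(bot.get_obs())
for n in("side","top"):
    im=vision.capture(n); cv2.imwrite(f"pics/{n}0.png",im[:,:,::-1]); print(n,vision.camera_info(n))
E
```

```text
pics
{'time': 0.0, 'joint_positions': array([ 1.01601272e+00,  3.42743705e-01,  1.52502577e+00, -1.09941035e-05,
        1.27540148e+00, -1.46027669e-01]), 'dq': array([ 0.00046916, -0.00101085,  0.00023244, -0.00078676, -0.00101433,
        0.00022753]), 'tau': array([-2.13258623e-03, -4.31236410e+01, -2.44220728e+01,  7.18446798e-02,
        5.58802695e-02, -1.16860128e-04]), 'tool_pos': array([208.45837556, 481.41418138, 240.03100711]), 'tcp_rot': array([-1.57235935e+00,  2.19255612e-04, -4.08752899e-01]), 'contact_force': array([ 0.26095951, -0.23572202,  0.58351603]), 'moment': array([ 0.0265081 , -0.02177368, -0.01099104]), 'grip_width': 91.92424917664279}
side {'mtx': array([[621.03721366,   0.        , 321.33832147],
       [  0.        , 621.03721366, 248.74023581],
       [  0.        ,   0.        ,   1.        ]]), 'rvec': array([ 2.24446878, -0.36289695,  0.17980143]), 'tvec': array([-497.71443061,  227.58268551, 1108.60906257])}
top {'mtx': array([[507.47511754,   0.        , 307.23097914],
       [  0.        , 507.47511754, 241.14398419],
       [  0.        ,   0.        ,   1.        ]]), 'rvec': array([ 2.16779804, -2.14087037,  0.17869747]), 'tvec': array([  31.12883376,  547.19820691, 1036.78528179])}
```

View pics/side0.png

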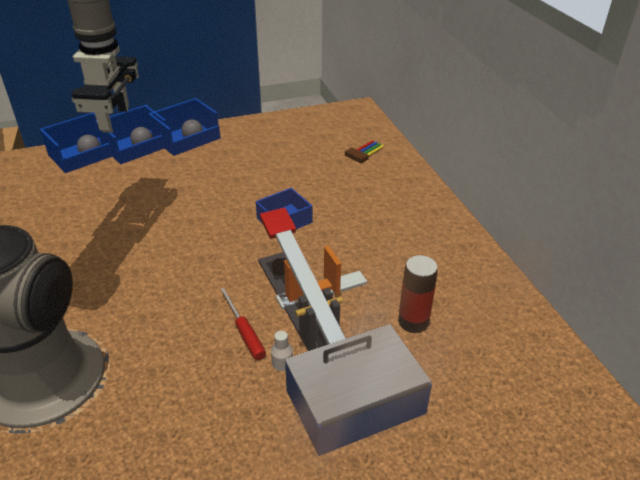

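View pics/top0.png

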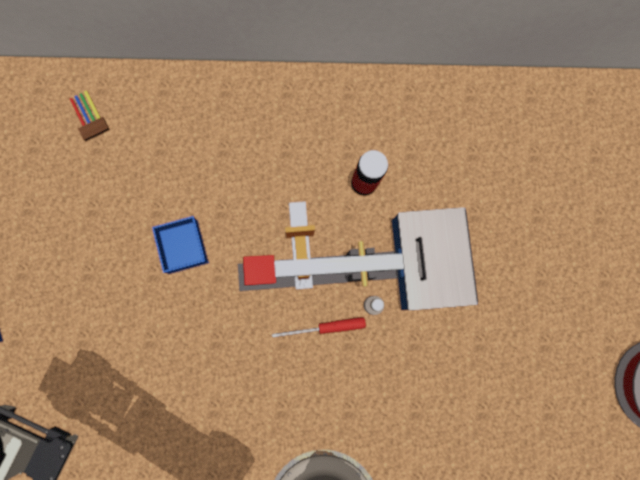

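The side view shows the red paddle near (278,222), the orange tab near (332,270) and the box at lower right. In the top view the paddle is near (259,270), the tab near (300,230), the brass pin near (363,264), and the can, nozzle, screwdriver and bin stand clear around them.

```bash
cat > h.py <<'E'
import numpy as np, cv2
from plant import vision
def cam(n):
    c=vision.camera_info(n); R=cv2.Rodrigues(c["rvec"])[0]; return c["mtx"],R,c["tvec"]
def ray(n,uv,z):
    K,R,t=cam(n); d=R.T@np.linalg.solve(K,[*uv,1]); o=-R.T@t
    return o+d*(z-o[2])/d[2]
def proj(n,p):
    K,R,t=cam(n); q=K@(R@np.asarray(p,float)+t); return q[:2]/q[2]
def tri(a,b):
    Ps=[cam(n)[0]@np.c_[cam(n)[1],cam(n)[2]] for n in("side","top")]
    X=cv2.triangulatePoints(Ps[0],Ps[1],np.array(a,float).reshape(2,1),np.array(b,float).reshape(2,1)); return (X[:3]/X[3]).ravel()
def blobs(im,h0,h1,smin=150,vmin=80,amin=60):
    h=cv2.cvtColor(im,cv2.COLOR_RGB2HSV); m=cv2.inRange(h,(h0,smin,vmin),(h1,255,255))
    n,l,s,c=cv2.connectedComponentsWithStats(m); return m,[(s[i].tolist(),c[i].round(1).tolist()) for i in range(1,n) if s[i][4]>amin],l
E
python3 - <<'E'
from h import *
for n in("side","top"):
    im=cv2.imread(f"pics/{n}0.png")[:,:,::-1].copy()
    print(n,"red",blobs(im,0,4,190,120)[1]); print("orange",blobs(im,8,18,215,90)[1])
    cv2.imwrite(f"pics/{n}0z.png",cv2.resize(im[180:380,200:460] if n=="side" else im[140:350,220:490],None,fx=2.9,fy=2.8,interpolation=cv2.INTER_CUBIC)[:,:,::-1])
P=ray("top",(259,270),143);T=ray("top",(300,230),91);V=ray("top",(363,264),90)
print(P,T,V,ray("top",(374,305),60), ray("top",(372,160),150),ray("top",(180,245),25))
E
```

```text
side red [([261, 209, 34, 26, 556], [277.0, 221.1]), ([236, 317, 28, 39, 440], [249.5, 336.1])]
orange []
top red []
orange []
[474.96797301 130.73536377 143.        ] [561.81292386  53.81681754  91.        ] [494.44095726 -73.84812204  90.        ] [413.48366244 -99.9040682   60.        ] [692.42488302 -84.70137573 150.        ] [536.79990288 309.55737426  25.        ]
```

```bash
sleep 1
```

```text
(no output)
```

View pics/top0z.png

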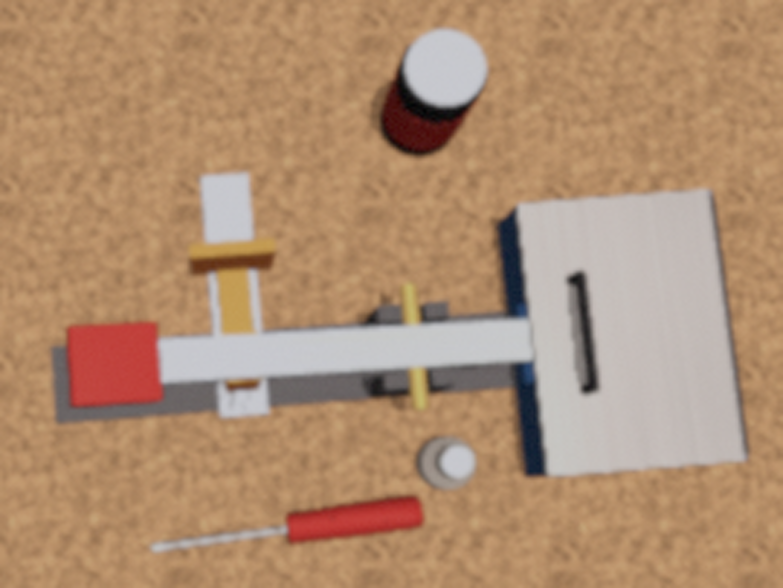

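View pics/side0z.png

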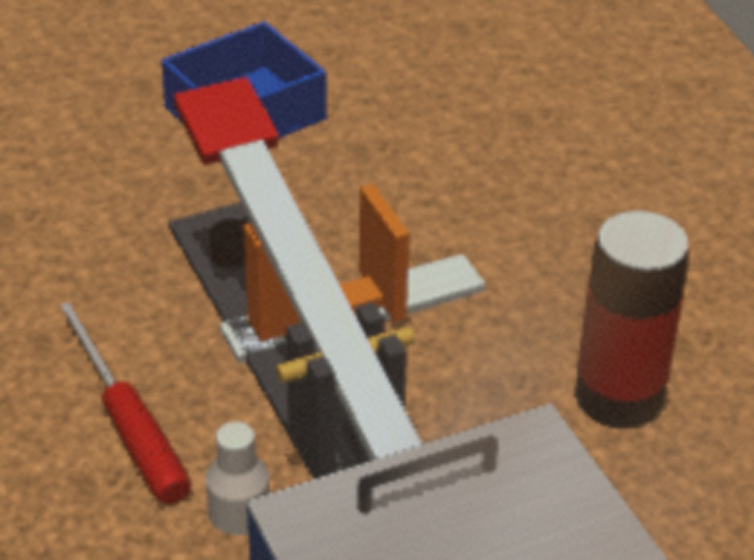

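Run:
```python
from h import *
for k,s,t in(("pin",(319.3,305.7),(362.9,263.6)),("tab",(333.1,255.4),(300,229.3)),("paddle",(278.3,221.8),(259.3,270))):
    print(k,tri(s,t).round(1))
V=ray("top",(362.9,263.6),90);P=ray("top",(259.3,270),143)
V2=tri((319.3,305.7),(362.9,263.6));P2=tri((278.3,221.8),(259.3,270));T2=tri((333.1,255.4),(300,229.3))
d=(P-V)[:2];print("yaw",np.arctan2(-d[0],d[1]),np.arctan2(-(P2-V2)[0],(P2-V2)[1]),np.linalg.norm(d))
a=0.095;ux=np.array([np.cos(a),np.sin(a)]);uy=np.array([-np.sin(a),np.cos(a)])
for q in(T2,P2):r=(q-V2)[:2];print(r@ux,r@uy)
o=V[:2]
def W(x,y):return (o+x*ux+y*uy).round(1)
print("in",W(46,104),"out",W(113,104),"pad",W(0,205))
# to tool
S=np.array([208.46,481.41]);y=-0.4088;tx=np.array([np.cos(y),np.sin(y)]);tz=np.array([-np.sin(y),np.cos(y)])
for q in(W(46,104),):print((q-S)@tx,(q-S)@tz)
```

```text
pin [495.5 -73.4  92.7]
tab [565.5  53.4  90.1]
paddle [476.7 130.2 139.1]
yaw 0.09913285819784344 0.09202330159826651 204.82363968668338
81.71512118559582 119.59841365631692
0.6087186582033652 204.49396551222776
in [531.2  34.2] out [597.9  40.6] pad [475.8 130.4]
473.9155124278383 -282.06733022500055
```

Call:
apply_moves(
  rows=[
    [[4.7,0,-2.8],0.11,0],
    [[9.5,0,-5.6],0.22,0],
    [[14.2,0,-8.5],0.33,0],
    [[19.0,0,-11.3],0.44,0],
    [[23.7,0,-14.1],0.55,0],
  ],
)

```text
time: 0.72
tool_pos: [370.6, 256.3, 240.1]
tcp_rot: [-1.572, -0.0, -0.962]
contact_force: [-0.2, 0.7, 0.1]
grip_width: 46.4
```

```bash
cat > st.py <<'E'
from h import *
from plant import bot
import sys
o=ray("top",(362.9,263.6),90)[:2];a=0.095;ux=np.array([np.cos(a),np.sin(a)]);uy=np.array([-np.sin(a),np.cos(a)])
s=bot.get_obs();p=s["tool_pos"];r=(p[:2]-o)
print("t",s["time"],"pos",p.round(1),"rot",s["tcp_rot"].round(3),"unit",(r@ux).round(1),(r@uy).round(1),"tip",p[2]-14,"F",s["contact_force"].round(1),"w",s["grip_width"])
R=cv2.Rodrigues(np.array([0,0,s["tcp_rot"][2]]))[0]@cv2.Rodrigues(np.array([0,s["tcp_rot"][1],0]))[0]@cv2.Rodrigues(np.array([s["tcp_rot"][0],0,0]))[0]
if len(sys.argv)>1:
    x,y,z=map(float,sys.argv[1:4]); q=np.r_[o+x*ux+y*uy,z]
    print("shift cm",(R.T@(q-p)/10).round(2),"turn",s["tcp_rot"][2]-(-np.pi/2+a))
E
python3 st.py 46 104 240
```

```text
t 0.725 pos [370.6 256.3 240.1] rot [-1.572 -0.    -0.962] unit -92.8 340.3 tip 226.09537912079122 F [-0.2  0.7  0.1] w 46.430245375366916
shift cm [2.74e+01 2.00e-02 4.90e-01] turn 0.5135055113646296
```

Call:
apply_moves(
  rows=[
    [[5.5,0,0.1],0.1,0],
    [[11.0,0,0.2],0.2,0],
    [[16.5,0,0.3],0.31,0],
    [[22.0,0,0.4],0.41,0],
    [[27.4,0,0.5],0.513,0],
  ],
)

```text
time: 1.35
tool_pos: [532.0, 32.6, 240.0]
tcp_rot: [-1.572, -0.001, -1.479]
contact_force: [0.9, 0.6, 0.3]
grip_width: 1.0
```

Call:
apply_moves(
  rows=[
    [[0,0,0],0,0],
    [[0,0,0],0,0],
  ],
)

```text
time: 1.6
tool_pos: [531.4, 32.8, 239.3]
tcp_rot: [-1.574, -0.0, -1.479]
contact_force: [0.1, 0.1, -0.6]
grip_width: 0.1
```

```bash
python3 st.py 46 104 91
python3 - <<'E'
from h import *
for n in("side","top"): cv2.imwrite(f"pics/{n}1.png",vision.capture(n)[:,:,::-1])
E
```

```text
t 1.6 pos [531.4  32.8 239.3] rot [-1.574 -0.    -1.479] unit 46.1 102.6 tip 225.33552239685486 F [ 0.1  0.1 -0.6] w 0.11682229383765651
shift cm [-0.15 14.83  0.04] turn -0.003055962608811358
```

View pics/side1.png

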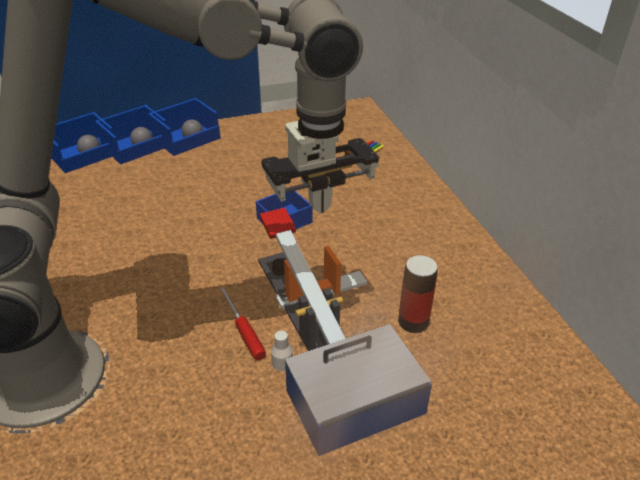

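View pics/top1.png

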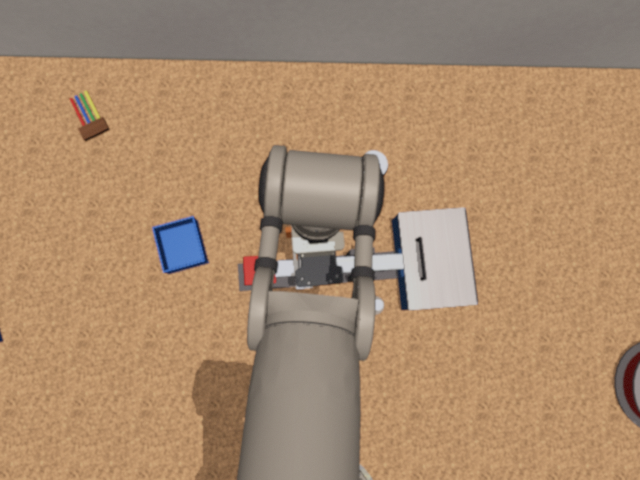

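The gripper is centred over the gap at unit (46, 103), its wide side along unit x. In the side view the closed fingertips are near (320,210) and nothing has been disturbed. Next I descend.

Call:
apply_moves(
  rows=[
    [[-0.1,4.0,0],0,0],
    [[-0.1,8.0,0],0,0],
    [[-0.1,11.5,0],0,0],
    [[-0.1,13.5,0],0,0],
    [[-0.1,14.6,0],0,0],
  ],
)

```text
time: 2.33
tool_pos: [530.0, 35.8, 93.1]
tcp_rot: [-1.574, -0.0, -1.475]
contact_force: [-0.5, 0.3, -0.1]
grip_width: 0.3
```

```bash
python3 st.py 114 104 92
python3 - <<'E'
from h import *
for n in("side",): cv2.imwrite(f"pics/{n}2.png",cv2.resize(vision.capture(n)[130:380,200:460],None,fx=2.4,fy=2.4)[:,:,::-1])
E
```

```text
t 2.325 pos [530.   35.8  93.1] rot [-1.574 -0.    -1.475] unit 45.0 105.6 tip 79.11775621665561 F [-0.5  0.3 -0.1] w 0.26884431995156827
shift cm [0.17 0.09 6.9 ] turn 0.0006060669206466862
```

View pics/side2.png

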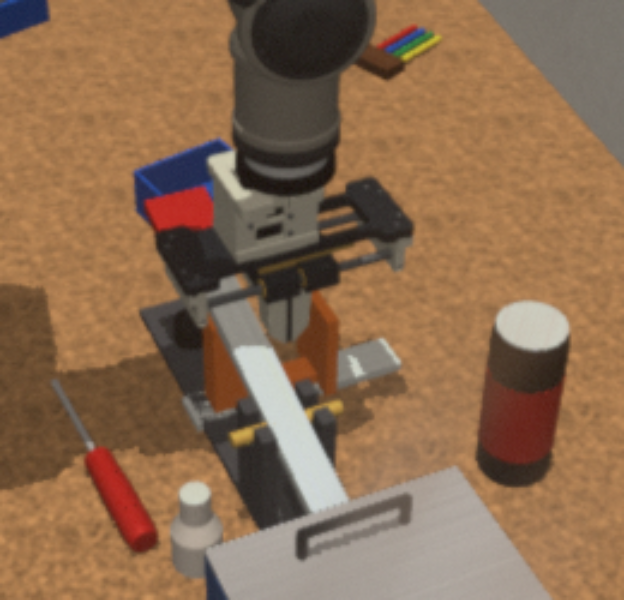

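In the side view (zoomed) the fingers are between the lever and the tab, with tips below the tab's top near (290,335), and no contact force. Next I push out.

Call:
apply_moves(
  rows=[
    [[0.1,0,1.0],0,0],
    [[0.1,0,2.2],0,0],
    [[0.1,0,3.4],0,0],
    [[0.1,0,4.6],0,0],
    [[0.1,0,5.6],0,0],
  ],
)

```text
time: 3.0
tool_pos: [587.0, 40.1, 92.8]
tcp_rot: [-1.574, -0.0, -1.476]
contact_force: [-1.8, 2.0, 6.5]
grip_width: 0.2
```

```bash
python3 st.py 112 104 93
```

```text
t 3.0 pos [587.   40.1  92.8] rot [-1.574 -0.    -1.476] unit 102.1 104.6 tip 78.78342234040355 F [-1.8  2.   6.5] w 0.23634994686077648
shift cm [ 0.06 -0.02  0.99] turn 0.00026887182741952564
```

There is a 6.5 N upward force, so I'm checking before going on.

```bash
python3 - <<'E'
from h import *
for n in("side",): cv2.imwrite(f"pics/{n}3.png",cv2.resize(vision.capture(n)[130:380,200:460],None,fx=2.4,fy=2.4)[:,:,::-1])
E
python3 st.py 112 104 93
```

```text
t 3.05 pos [588.2  40.1  92.9] rot [-1.572 -0.    -1.476] unit 103.3 104.4 tip 78.85359122988471 F [-0.2  0.4  2.2] w -0.08569128158452267
shift cm [ 0.04 -0.02  0.87] turn 0.00018391568046172146
```

View pics/side3.png

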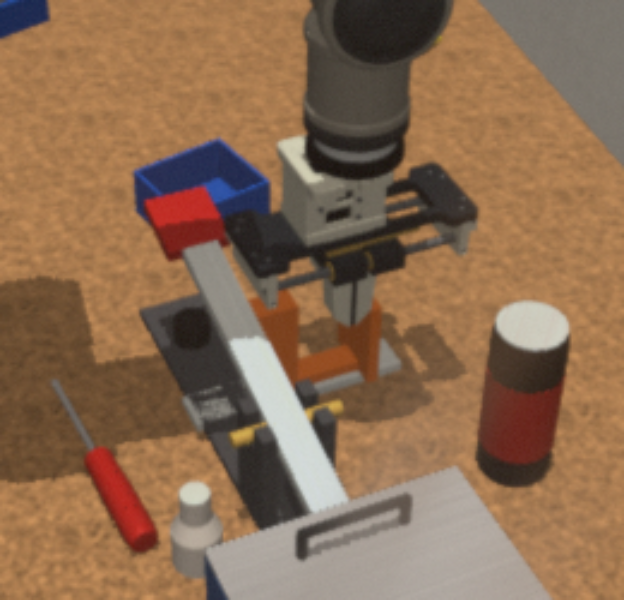

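The column is almost out of the lever's line. The gripper's end bracket, near (270,285), is close to the lever, so I raise 4 mm and finish the push.

Call:
apply_moves(
  rows=[
    [[0,-0.4,0],0,0],
    [[0,-0.4,0.4],0,0],
    [[0,-0.4,0.7],0,0],
    [[0,-0.4,0.9],0,0],
    [[0,-0.4,0.9],0,0],
  ],
)

```text
time: 3.68
tool_pos: [597.3, 40.9, 96.9]
tcp_rot: [-1.572, -0.0, -1.476]
contact_force: [0.3, -0.2, 1.9]
grip_width: 0.6
```

```bash
python3 st.py 112 104 93
python3 - <<'E'
from h import *
for n in("side",): cv2.imwrite(f"pics/{n}4.png",cv2.resize(vision.capture(n)[130:380,200:460],None,fx=2.4,fy=2.4)[:,:,::-1])
E
```

```text
t 3.675 pos [597.3  40.9  96.9] rot [-1.572 -0.    -1.476] unit 112.5 104.3 tip 82.87979568177433 F [ 0.3 -0.2  1.9] w 0.6000588855400237
shift cm [ 0.03  0.39 -0.05] turn 0.00017340103520857575
```

View pics/side4.png

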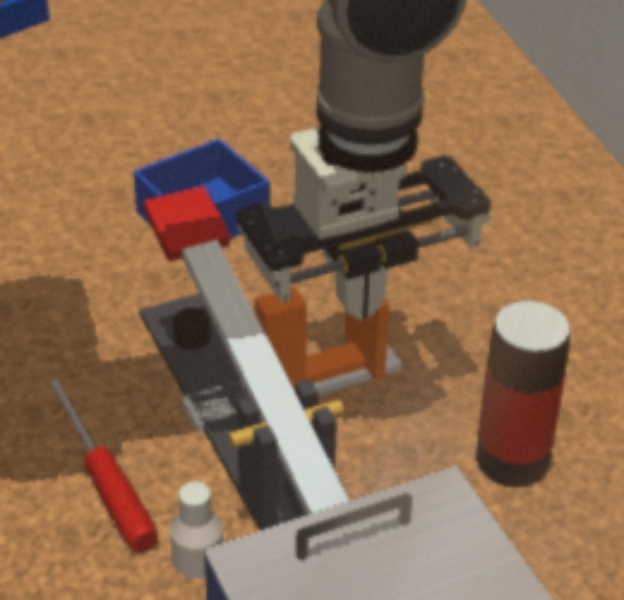

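Call:
apply_moves(
  rows=[
    [[0,0,0.2],0,0],
    [[0,0,0.3],0,0],
    [[0,0,0.3],0,0],
  ],
)

```text
time: 4.1
tool_pos: [600.4, 41.2, 96.9]
tcp_rot: [-1.572, -0.0, -1.476]
contact_force: [-0.4, -1.0, 2.0]
grip_width: 0.7
```

```bash
python3 st.py 112 104 93
```

```text
t 4.1 pos [600.4  41.2  96.9] rot [-1.572 -0.    -1.476] unit 115.6 104.3 tip 82.8834598924875 F [-0.4 -1.   2. ] w 0.748032013632657
shift cm [ 0.03  0.39 -0.36] turn 0.0001918999534689103
```

Call:
apply_moves(
  rows=[
    [[0,0,0.2],0,0],
    [[0,0,0.4],0,0],
    [[0,0,0.4],0,0],
  ],
)

```text
time: 4.47
tool_pos: [604.5, 41.5, 96.8]
tcp_rot: [-1.572, -0.0, -1.476]
contact_force: [-1.8, -1.2, 3.4]
grip_width: 0.4
```

```bash
python3 st.py 112 104 93
python3 - <<'E'
from h import *
for n in("side",): cv2.imwrite(f"pics/{n}5.png",cv2.resize(vision.capture(n)[200:320,260:400],None,fx=5,fy=5)[:,:,::-1])
E
```

```text
t 4.475 pos [604.5  41.5  96.8] rot [-1.572 -0.    -1.476] unit 119.7 104.3 tip 82.84005609978908 F [-1.8 -1.2  3.4] w 0.3614055773878099
shift cm [ 0.03  0.38 -0.77] turn 0.00019394543872452985
```

View pics/side5.png

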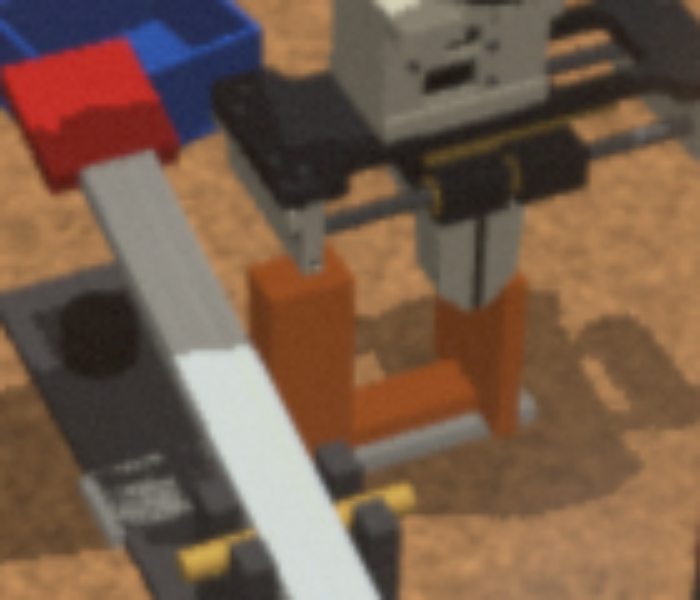

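The tab has moved to near the end of its rail, with clear space between column and lever. I back off, rise, and measure the stop.

Call:
apply_moves(
  rows=[
    [[0,0,-0.6],0,0],
    [[0,-3,-0.6],0,0],
    [[0,-8,-0.6],0,0],
    [[-3,-12,-0.6],0,0],
    [[-9,-12,-5],0,0],
  ],
)

```text
time: 5.15
tool_pos: [556.9, 117.7, 220.0]
tcp_rot: [-1.563, -0.0, -1.478]
contact_force: [0.4, -0.1, -0.2]
grip_width: 0.5
```

```bash
python3 st.py 0 206 175
python3 - <<'E'
from h import *
for n in("side","top"):
    im=vision.capture(n); cv2.imwrite(f"pics/{n}6.png",im[:,:,::-1])
    im=im[180:330,220:420] if n=="side" else im[170:320,210:410]
    cv2.imwrite(f"pics/{n}6z.png",cv2.resize(im,None,fx=4,fy=4,interpolation=cv2.INTER_CUBIC)[:,:,::-1])
E
```

```text
t 5.15 pos [556.9 117.7 220. ] rot [-1.563 -0.    -1.478] unit 79.5 184.6 tip 206.0114741065596 F [ 0.4 -0.1 -0.2] w 0.47571195360662233
shift cm [-2.12  4.44 -7.99] turn -0.0025273968489663012
```

View pics/side6z.png

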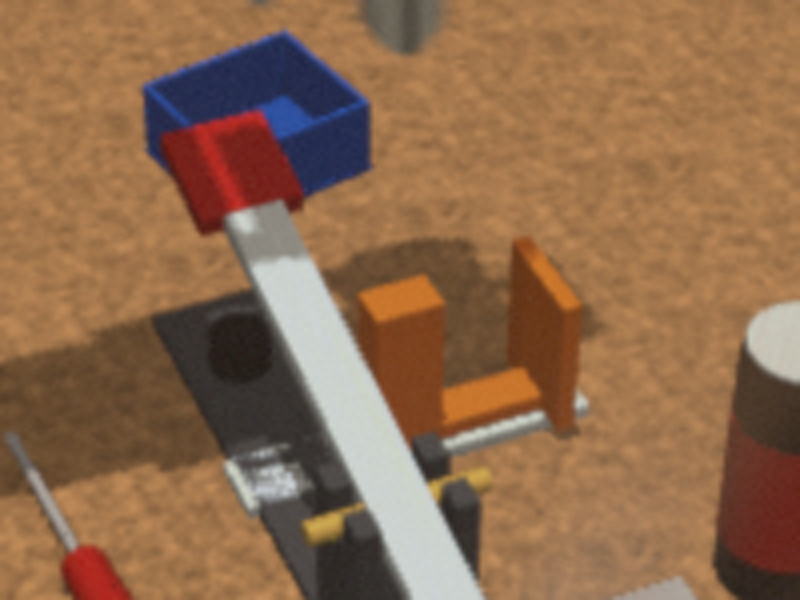

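View pics/top6z.png

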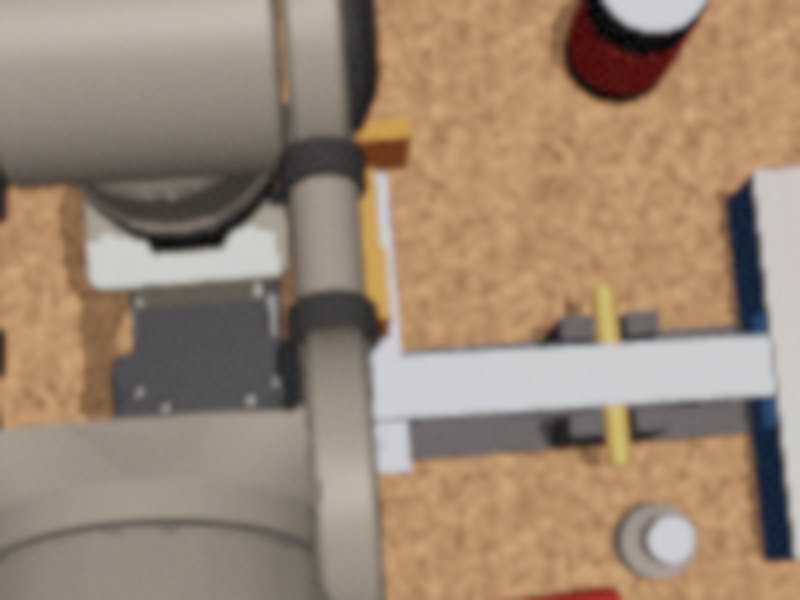

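Run:
```python
from h import *
o=ray("top",(362.9,263.6),90)[:2];a=0.095;ux=np.array([np.cos(a),np.sin(a)]);uy=np.array([-np.sin(a),np.cos(a)])
for uv,z in(((333.1,255.4),91),((356.8,248.3),91),((320.3,254.0),101)):
    r=ray("side",uv,z)[:2]-o; print(r@ux,r@uy)
```

```text
82.88383485243992 118.69764500985855
135.73631176704242 119.62313107712967
56.55830403139562 121.99517694219085
```

The column is now centred about 56 mm out and the tab about 135.7, so the slide is near 0.054–0.056, with no hard stop felt yet. I'll push again to make sure it is fully out.

```bash
python3 st.py 110 104 220;python3 st.py 110 104 97
```

```text
t 5.25 pos [550.6 121.3 217.4] rot [-1.573e+00  1.000e-03 -1.472e+00] unit 73.6 188.8 tip 203.39325471968684 F [ 0.5  0.5 -1.5] w 0.646130064909153
shift cm [ 8.5  -0.28  3.61] turn 0.0042720852683082455
t 5.25 pos [550.6 121.3 217.4] rot [-1.573e+00  1.000e-03 -1.472e+00] unit 73.6 188.8 tip 203.39325471968684 F [ 0.5  0.5 -1.5] w 0.646130064909153
shift cm [ 8.52 12.02  3.63] turn 0.0042720852683082455
```

Call:
apply_moves(
  rows=[
    [[4.5,0,2.0],0,0],
    [[8.5,0,3.6],0,0],
    [[8.5,4,3.6],0,0],
    [[8.5,8,3.6],0,0],
    [[8.5,12,3.6],0,0],
  ],
)

```text
time: 5.88
tool_pos: [594.4, 40.0, 95.6]
tcp_rot: [-1.573, 0.002, -1.472]
contact_force: [0.7, -0.4, 0.1]
grip_width: 0.9
```

```bash
python3 st.py 124 104 97
```

```text
t 5.875 pos [594.4  40.   95.6] rot [-1.573  0.002 -1.472] unit 109.4 103.7 tip 81.60973472125414 F [ 0.7 -0.4  0.1] w 0.8771573311165749
shift cm [-0.03 -0.14  1.46] turn 0.0038014538266628595
```

Call:
apply_moves(
  rows=[
    [[0,0,0.7],0,0],
    [[0,0,1.1],0,0],
    [[0,0,1.3],0,0],
    [[0,0,1.4],0,0],
    [[0,0,1.4],0,0],
  ],
)

```text
time: 6.5
tool_pos: [604.7, 41.0, 96.4]
tcp_rot: [-1.582, 0.002, -1.471]
contact_force: [-14.9, -3.0, 3.0]
grip_width: 0.5
```

```bash
python3 st.py 124 104 97
```

```text
t 6.5 pos [604.7  41.   96.4] rot [-1.582  0.002 -1.471] unit 119.8 103.7 tip 82.35253970953478 F [-14.9  -3.    3. ] w 0.4929783950686598
shift cm [-0.03 -0.07  0.42] turn 0.004360651194752707
```

The slide hit its hard stop at the same position (15 N, 119.8), so the stop is fully out. Next I retreat and go above the paddle.

Call:
apply_moves(
  rows=[
    [[0,0,-0.8],0,0],
    [[0,-3,-0.9],0,0],
    [[0,-8,-0.9],0,0],
    [[0,-11,-1.5],0,0],
    [[-3,-12,-6],0,0],
  ],
)

```text
time: 7.12
tool_pos: [546.6, 63.8, 221.2]
tcp_rot: [-1.572, 0.0, -1.474]
contact_force: [0.4, 0.9, 0.2]
grip_width: 0.7
```

```bash
python3 st.py 0 205 180
```

```text
t 7.125 pos [546.6  63.8 221.2] rot [-1.572  0.    -1.474] unit 64.2 132.0 tip 207.17598792905977 F [0.4 0.9 0.2] w 0.7181989563516832
shift cm [-7.31  4.13 -6.4 ] turn 0.0020496864762111766
```

Call:
apply_moves(
  rows=[
    [[-4,1,-3.4],0,0],
    [[-7.3,2,-6.4],0,0],
    [[-7.3,4.0,-6.4],0,0],
    [[-7.3,4.1,-6.4],0,0],
  ],
)

```text
time: 7.62
tool_pos: [476.0, 130.7, 181.3]
tcp_rot: [-1.57, 0.0, -1.473]
contact_force: [0.2, -0.0, 0.2]
grip_width: 0.5
```

```bash
python3 st.py 0 205 165
python3 - <<'E'
from h import *
for n in("side",): cv2.imwrite(f"pics/{n}7.png",cv2.resize(vision.capture(n)[130:380,200:460],None,fx=2.4,fy=2.4)[:,:,::-1])
E
```

```text
t 7.625 pos [476.  130.7 181.3] rot [-1.57   0.    -1.473] unit 0.2 205.2 tip 167.26310172897462 F [ 0.2 -0.   0.2] w 0.49191628731753184
shift cm [ 0.02  1.63 -0.02] turn 0.0029664422068789165
```

View pics/side7.png

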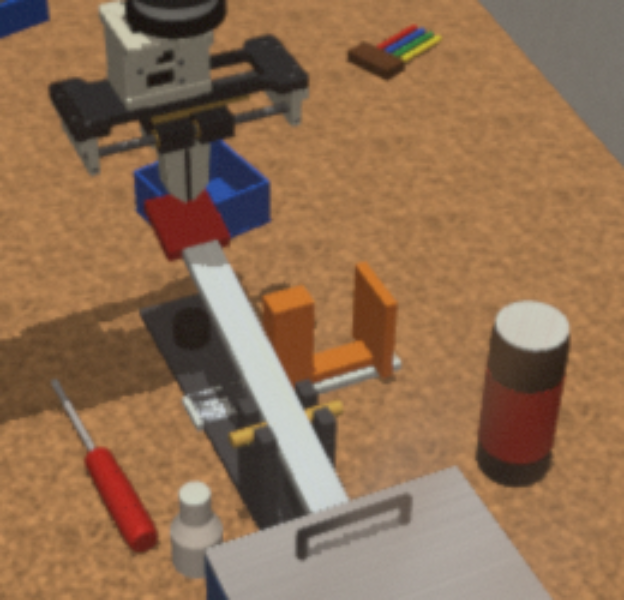

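The closed fingers are centred over the paddle at (187,200), and the stop is clear. Next I press.

Call:
apply_moves(
  rows=[
    [[0,1.5,0],0,0],
    [[0,2.7,0],0,0],
    [[0,3.9,0],0,0],
    [[0,5.1,0],0,0],
    [[0,6.3,0],0,0],
  ],
)

```text
time: 8.3
tool_pos: [476.9, 130.7, 117.9]
tcp_rot: [-1.569, 0.001, -1.474]
contact_force: [-1.0, 3.2, 4.5]
grip_width: 0.3
```

```bash
python3 st.py 0 206 60
```

```text
t 8.3 pos [476.9 130.7 117.9] rot [-1.569e+00  1.000e-03 -1.474e+00] unit 1.1 205.2 tip 103.92863636953462 F [-1.   3.2  4.5] w 0.2702208089492609
shift cm [-0.08  5.79 -0.12] turn 0.002080335575380232
```

Call:
apply_moves(
  rows=[
    [[-0.1,1.2,-0.1],0,0],
    [[-0.1,2.4,-0.1],0,0],
    [[-0.1,3.6,-0.1],0,0],
    [[-0.1,4.6,-0.1],0,0],
    [[-0.1,5.4,-0.1],0,0],
  ],
)

```text
time: 8.93
tool_pos: [475.9, 131.4, 63.4]
tcp_rot: [-1.569, 0.001, -1.474]
contact_force: [-4.9, -4.9, 35.8]
grip_width: 0.1
```

```bash
python3 st.py 0 206 58
python3 - <<'E'
from h import *
for n in("side",): cv2.imwrite(f"pics/{n}8.png",cv2.resize(vision.capture(n)[160:410,200:460],None,fx=2.4,fy=2.4)[:,:,::-1])
E
```

```text
t 8.925 pos [475.9 131.4  63.4] rot [-1.569e+00  1.000e-03 -1.474e+00] unit 0.2 206.0 tip 49.44641263102792 F [-4.9 -4.9 35.8] w 0.11861036119317146
shift cm [-0.    0.54 -0.02] turn 0.002080259466097356
```

View pics/side8.png

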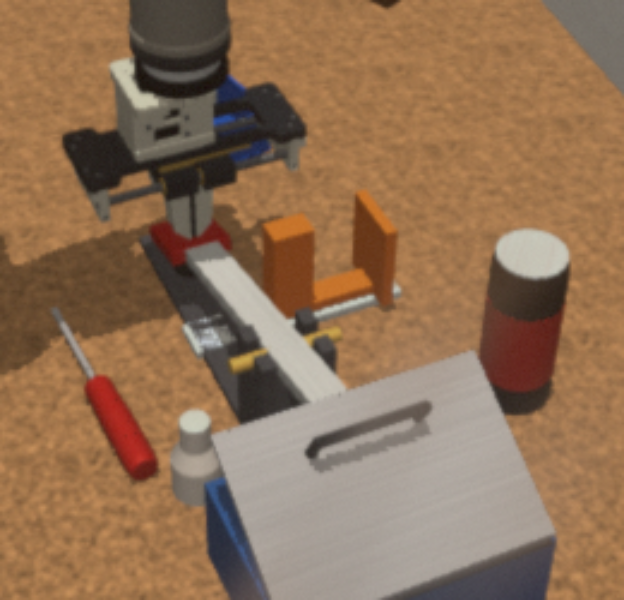

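The paddle is on the pad and the hatch is clearly raised. The force is 36 N, so I settle to a milder hold.

Call:
apply_moves(
  rows=[
    [[0,0.1,0],0,0],
    [[0,0.1,0],0,0],
    [[0,0.1,0],0,0],
    [[0,0.1,0],0,0],
  ],
)

```text
time: 9.48
tool_pos: [476.0, 131.3, 63.7]
tcp_rot: [-1.568, 0.0, -1.473]
contact_force: [-2.9, -2.4, 16.8]
grip_width: 0.2
```

```bash
python3 st.py 0 206 58
python3 - <<'E'
from h import *
for n in("side","top"): cv2.imwrite(f"pics/{n}9.png",vision.capture(n)[:,:,::-1])
E
python3 st.py
```

```text
t 9.475 pos [476.  131.3  63.7] rot [-1.568  0.    -1.473] unit 0.3 205.9 tip 49.66667346958112 F [-2.9 -2.4 16.8] w 0.15723842139993646
shift cm [-0.01  0.57 -0.03] turn 0.0023320880759889473
t 9.575 pos [476.  131.3  63.7] rot [-1.568  0.    -1.473] unit 0.3 205.8 tip 49.680291758800315 F [-3.6 -1.9 17.5] w 0.3485214329697329
```

View pics/side9.png

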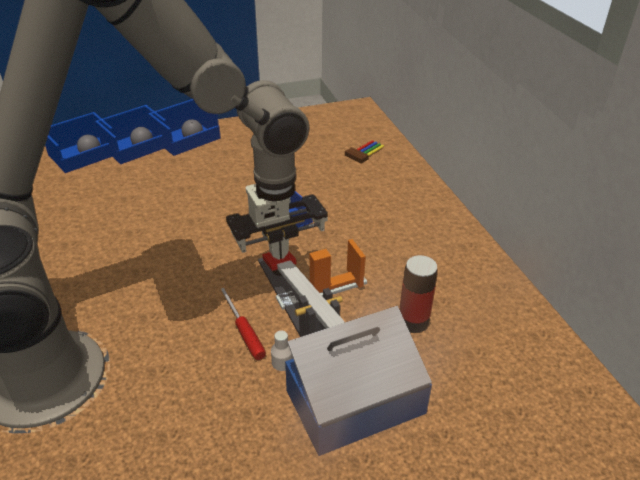

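View pics/top9.png

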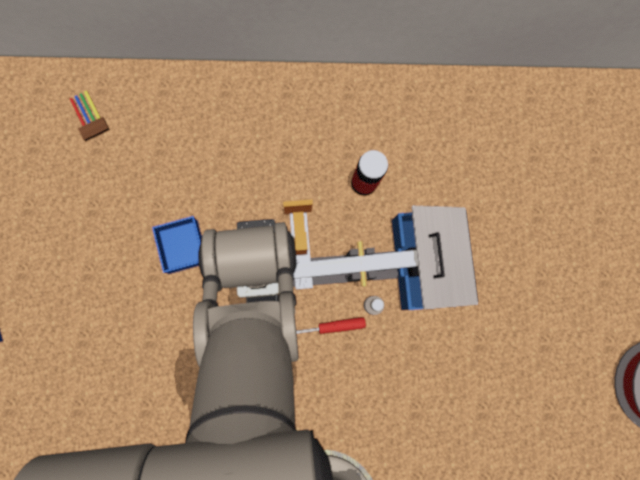

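```bash
python3 - <<'E'
from h import *
e=tri((346,330),(419,257)); print(e, np.arcsin((e[2]-84)/136))
E
python3 -c "from plant import order; print(order.close_job())"
```

```text
[ 506.33503588 -177.46459004  132.17167285] 0.3620621866607907
the job is handed in; nothing more can be done
None
```

The stop is fully out, the paddle is pressed down onto its rubber pad and held there, and the hatch is standing open. I handed the job in at about 9.6 s.

- **Stop:** I pushed the tab's inner face towards +x with closed fingers until the slide met its end stop (about 15 N, and the same position on a second push). The side camera put the column about 56 mm out.
- **Lever:** I pressed the paddle down from above at its centre. The force was 36 N as it met the pad, and I eased it to a steady 17 N or so. The fingertips are at about 49.7 mm. The expected paddle height is 46 mm, and the slope under the fingers adds about 2 mm. The brass pin is still in its saddle.
- **Hatch:** Both cameras show it clearly raised. My one measurement of its angle, from corners picked by eye, does not agree with itself. The edge height of about 132 mm gives 0.36 rad, while the edge's horizontal position gives about 0.5 rad. The expected value is 0.46 rad, so the exact angle is unconfirmed. I took the measurement in the same step as handing in and could not follow it up.
- **Unexplained contact:** During the first push I saw a brief upward force of about 6.5 N, probably the gripper's end bracket brushing the lever or column. I raised the tool 4 mm, and the side view showed the lever unmoved. About 2–3 N of upward force remained until I lifted away.
- **Bystanders:** The can, screwdriver and nozzle look unmoved in both final pictures. The bin does too in the top view, though the arm partly hides it in the side view.

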